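# Free the pawl and bring the specimen press down

### The arm

A 6-joint arm with a two-finger parallel gripper is mounted at the origin on the work surface. World frame = base frame: x ahead of the robot, y to its left, z up, the work surface at z = 0. Lengths are in m, angles in rad, forces in N, time in s.
With the tool pointing down it reaches from about 0.325 to 0.85 m from the base axis. Payload 4.4 kg.
Tool frame: the origin (TCP) lies midway between the tips of the shut fingers; the grasp point (between the pads) lies 19 mm behind it; z points along the fingers, y is the line along which they close (so a half turn about z gives the same grasp; the last joint's range is limited). The gripper opens to 94 mm and grips with 3 to 60 N. Pads are 16 mm wide; open, the fingers measure 119 mm over their backs; the gripper's body (75 mm by 177 mm) begins 78 mm behind the grasp point.
Start: joints at [0.958, 0.207, 1.542, -0, 1.393, -0.15], TCP at [0.257, 0.515, 0.205] pointing down, gripper open.
Joint ranges: [-2.73, 2.73], [-0.86, 2.22], [0.23, 2.46], [-1.11, 4.25], [0.08, 2.63], [-2.82, 2.82]. Speed limits (rad/s): [2.79, 2.79, 3.14, 3.14, 3.14, 3.14].

### API

Orientations are given as a unit quaternion [x, y, z, w].
In Python, from station import read_state, snapshot, camera_model, sign_off, search_frame, place_of gives the robot as it stands. The module is installed in compiled form; this text tells all that it offers.
- The arm moves only by the shell command python3 -m jog 'ROWS' [OPENING] [FORCE]. ROWS is JSON, a list of rows, each a list of 2 entries, a list of its own where there are three numbers: the shift along the tool's x, y, z scaled (see below), then the turn about the tool's z scaled (see below). A call has 1 to 20 rows; each row is the pose to reach, as a shift and turn from the pose commanded when the call began, along the tool's axes at that moment, turning the shorter way round; what a row does not reach only later rows make up. The controller multiplies each number of a shift by 1000 mm and each number of a turn by pi rad. A row lasts 1/8 s, in which the tool goes at most 62.5 mm and 10.7 degrees, less where a joint would pass 70% of its speed; a pose out of reach is approached as far as the arm can. A call with a number of a shift or a turn outside -1 to 1 is refused whole. A call with a gripper value outside its range is refused whole. OPENING is the closure, from -1 (fully open) to 1 (shut), set as the call begins (- or left out, the last holds). The fingers move at their own pace and stop on an object; FORCE is the grip in N (left out, the last holds). Time passes only in rows, so rows that repeat a pose let the fingers close. It gives the time, the measured TCP pose, the force, the opening and the grip force at its end, in the units of the state.
- read_state(): the state, without advancing time (a new reading comes with each control period).
- snapshot(name): name is "side" or "top"; returns (picture, depth): 480x640x3 uint8, blue, green, red; 480x640 float32, m along the optical axis (not along the pixel's ray), 0 where there is no reading.
- camera_model(name): a dict with "fx", "fy", "cx", "cy" (pixels), "view" (4x4, takes a point from world to camera coordinates). Camera axes: x right, y down, z forward; pixel columns grow to the right and rows downward; lengths in m; the calibration is good to about 2 mm. A picture is of the moment at which its call begins. camera_model takes no time and is no camera call.
- sign_off(): hands the job in; it is judged then, once.
Trained networks look in the newest picture that a camera, given by its name, has taken for a name from the list of things; names that differ only in an ending like _2 or _b are one class to them, and where a whole thing is asked for, a point or a joint stands for the part that bears it (a point fixed in the world has none). Each returns a list of dicts, best first, with "confidence" (0 to 1); they miss things now and then, are a little off and sometimes report something else, mostly with a low value. They report only what shows in the picture. A call takes as long as a camera call. They do not tell look-alikes from the thing itself.
- search_frame(label, camera): "box" ([left, top, width, height] in pixels, round what is visible of it).
- place_of(label, camera): "location" ([column, row] in pixels: a listed point, or the origin of a listed thing).
The state is a dict: "clock": time; "q": joint angles; "dq": joint speeds; "tau": joint torques, N m; "ee_pos": TCP position; "orientation": TCP orientation; "wrist_force": force on the tool from outside, world axes, zero at the start; "torque": the same for the moment, N m; "width": finger opening in m; "grip_force": force on a finger pad.
Only numpy, scipy, OpenCV 4.12 (cv2) and the standard library are available. Lean on these libraries where they do the work, as an engineer would, in place of code of your own. Each camera call takes 0.05 s, during which the arm holds its last target. There are 200 camera calls.

### The job

Lower the small bench press onto the white specimen disc. First press the red tab of the orange ratchet pawl down until it clicks over and stays free, while the arm is still up; then push the blue arm down by its yellow cross bar, past the teeth, until its pad rests on the specimen. Leave the pawl free, the specimen in its ring and the other things on the bench where they are: nothing is to be lifted.

Things in the scene. Friction and masses are not known exactly. Their poses are not given: they have to be found in the camera images.
- press: Cream and blue ratchet press, fixed to the bench. Origin on the bench surface, z up. In its frame: base plate 160 (x) x 290 (y) x 12 mm centred at y=+20; arm hinge at y=+50, height 110; cream cheek plates to 164 mm high; pawl pivot at y=+115, height 152; specimen holder at y=-65. Arm and pawl swing in the plane x=0; the arm reaches to -y, the pawl's tab to +y
- hub (a point): The arm's hinge centre, 110 mm above the bench; the hinge axis runs along the press's x
- swing_arm (a joint): Angle of the blue arm, rad: 0 = raised 1.0 rad (57 deg) above level, grows as it is pushed down; 1.0 = level, pad on the specimen; stop at 1.012. Starts between 0 and 0.35. Stiff hinge: stays where left, needs about 5 to 12 N at the cross bar. While the pawl is engaged the teeth (one every 0.26 rad) stop it within one tooth
- push_bar (a point): Centre of the yellow cross bar at the arm's end: round, 24 mm diameter, 100 mm long along the press's x, red end bands. It moves on a circle of 200 mm about the hub: at arm joint q it is 200*cos(1-q) mm from the hub towards the press's -y and 200*sin(1-q) mm above the hub. Ends 110 mm above the bench
- pawl (a joint): Angle of the orange pawl in rad: 0 to 0.14 = engaged (nose in the teeth), 0.42 = fully free (stop). Over-centre snap spring: below 0.24 it returns to the teeth, beyond 0.24 it snaps to 0.42 and stays there. About 5 N at the tab to press it over
- pawl_tab (a point): Centre of the top face of the red thumb tab (36 x 36 x 8 mm) at the pawl's tail, 62 mm from the pawl's pivot towards the press's +y, 160 to 168 mm above the bench when engaged (the nose may start in a gap or on a tooth). Pressed straight down it clicks over at about 153 mm and rests at 141 mm when free
- press_pad (a point): Centre of the lower face of the aluminium pad (34 mm diameter) under the arm, 115 mm from the hub; it comes down on the specimen
- specimen_mid (a point): Middle of the white nylon specimen disc (40 mm diameter, 25 mm high), loose, standing in a shallow ring (inner diameter 50 mm, rim 5 mm above its floor) with its top 67 mm above the bench. To be left in place
- spare_mid (a point): Middle of a green spare disc (40 mm diameter, 25 mm high) standing on the press's base plate beside the pawl; bystander
- screwdriver: Blue-handled screwdriver about 190 mm long, lying on the bench beside the press; origin near its middle; bystander
- weight: Brass 44 mm wide, 68 mm high calibration weight standing on the bench; origin under its base; bystander
- calliper: Steel calliper 210 mm long lying on the bench; bystander
- tray: Grey tray 150 x 200 x 35 mm with two flat test coupons; origin under its centre; bystander
- jar: Amber jar 64 mm wide, 90 mm high; origin under its base; bystander
- mouse: Black computer mouse 110 x 60 x 32 mm; bystander
Mind the look-alikes: they are no part of the job. Of the things shaped like the part that bears specimen_mid, the white one is meant.

How it is judged:
By the outcome, as a careful person would: the job done as asked, in the order asked, and still so for the second after the job is handed in, with the robot touching nothing.
It also fails if it takes over 42 s, if anything falls off the work surface, if the arm or the gripper's body presses on something with over 40 N, if the wrist force passes 120 N, or if a joint passes its speed limit or range.

## Working session

There is one attempt and no reset: what is moved stays moved. The work goes in short steps, Python scripts to look and compute and a shell command to move; the robot and the scene stay as the last step left them, time stands still between calls to the robot, and variables do not carry over. Pictures are saved under pics/ and viewed, at most 10 in all, crops included, and the job is handed in when it is done.

```bash
mkdir -p pics; cat > h.py <<'E'
import numpy as np, cv2
from station import *
def world(cam,u,v,d):
    m=camera_model(cam);p=np.array([(u-m["cx"])/m["fx"]*d,(v-m["cy"])/m["fy"]*d,d,1])
    return (np.linalg.inv(m["view"])@p)[:3]
def med(D,u,v,r=2):
    u,v=int(round(u)),int(round(v));w=D[max(0,v-r):v+r+1,max(0,u-r):u+r+1];w=w[w>0]
    return float(np.median(w)) if w.size else 0
E
python3 - <<'E'
from h import *
s=read_state();print(s["clock"],s["ee_pos"],s["orientation"],s["wrist_force"])
for c in("side","top"):
    I,D=snapshot(c);cv2.imwrite(f"pics/{c}0.png",I);np.save(f"{c}0.npy",D)
    for l in("hub","push_bar","pawl_tab","specimen_mid","press"):
        for r in place_of(l,c)[:2]:
            u,v=r["location"];d=med(D,u,v);print(c,l,round(r["confidence"],2),np.round([u,v]),np.round(world(c,u,v,d),3))
E
```

```text
0.0 [0.25625632 0.51387045 0.20433215] [ 2.29344634e-01  9.73344677e-01 -1.00705763e-03 -4.04488124e-04] [ 0.89718251  0.24579757 -0.86028696]
side hub 0.77 [274. 313.] [0.537 0.167 0.148]
side push_bar 0.69 [294. 240.] [0.572 0.004 0.246]
side pawl_tab 0.68 [252. 337.] [0.536 0.263 0.165]
side specimen_mid 0.6 [252. 269.] [ 0.733 -0.016  0.023]
side specimen_mid 0.53 [321. 275.] [ 0.541 -0.097  0.024]
side press 0.94 [284. 321.] [0.538 0.12  0.057]
top hub 0.9 [250. 230.] [0.546 0.141 0.123]
top hub 0.57 [519. 247.] [ 0.516 -0.58   0.031]
top push_bar 0.63 [305. 214.] [ 0.573 -0.003  0.254]
top pawl_tab 0.73 [198. 235.] [0.527 0.263 0.167]
top specimen_mid 0.68 [312. 171.] [ 0.721 -0.013  0.025]
top specimen_mid 0.53 [344. 241.] [ 0.529 -0.105  0.023]
top press 0.83 [274. 228.] [0.562 0.09  0.013]
```

View pics/side0.png

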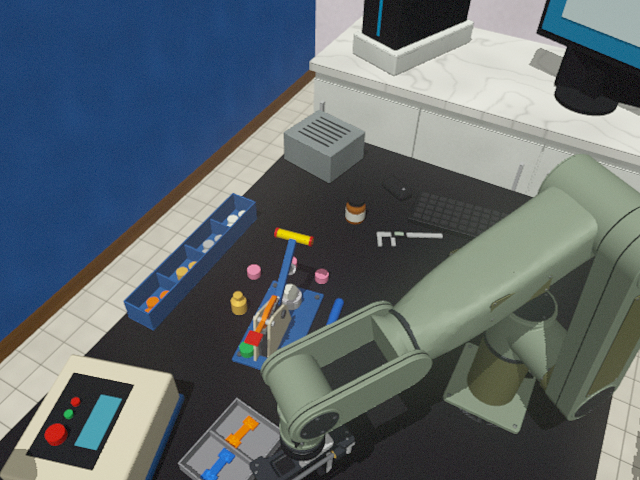

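View pics/top0.png

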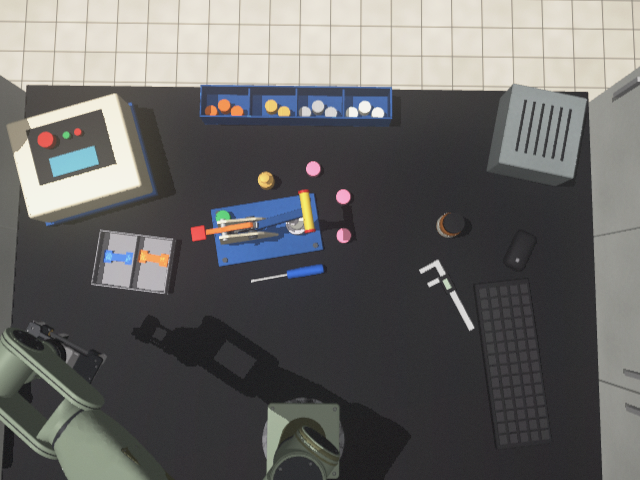

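The pictures show the red tab at top (198,233), side (253,338), and the yellow bar at top (307,211), side (294,237). The spare is the green disc next to the pawl, and the pink discs are look-alikes. I'll refine the positions by colour.

```bash
python3 - <<'E'
from h import *
def seg(c,box,lo,hi,lo2=None,hi2=None):
    I=cv2.imread(f"pics/{c}0.png");D=np.load(f"{c}0.npy");H=cv2.cvtColor(I,cv2.COLOR_BGR2HSV)
    m=cv2.inRange(H,lo,hi)
    if lo2: m|=cv2.inRange(H,lo2,hi2)
    x0,y0,x1,y1=box;k=np.zeros_like(m);k[y0:y1,x0:x1]=1;v,u=np.nonzero((m>0)&(k>0)&(D>0))
    return np.array([world(c,a,b,D[b,a]) for a,b in zip(u,v)])
red=((0,150,80),(5,255,255),(174,150,80),(180,255,255))
for c,bb,tb in(("top",(295,182,320,238),(186,222,208,244)),("side",(268,222,320,250),(240,325,265,350))):
    T=seg(c,tb,*red);T=T[T[:,2]>np.median(T[:,2])-.012]
    B=seg(c,bb,(22,140,90),(34,255,255))
    R=seg(c,bb,*red);
    for n,P in(("tab",T),("bar",B),("barends",R)):
        print(c,n,len(P),"min",P.min(0).round(3),"max",P.max(0).round(3),"med",np.median(P,0).round(3))
    A=np.vstack([B,R])[:,:2];e=np.linalg.svd(A-A.mean(0))[2][0];print("bar dir",e.round(3), "yaw deg",np.degrees(np.arctan2(e[1],e[0])))
s=read_state();from scipy.spatial.transform import Rotation as Ro
print(Ro.from_quat(s["orientation"]).as_matrix().round(3))
E
```

```text
top tab 197 min [0.513 0.246 0.158] max [0.551 0.283 0.175] med [0.533 0.264 0.166]
top bar 271 min [ 0.537 -0.022  0.243] max [0.624 0.011 0.261] med [ 0.582 -0.007  0.254]
top barends 46 min [ 0.53  -0.025 -0.006] max [0.673 0.025 0.262] med [ 0.623 -0.006  0.256]
bar dir [-0.983 -0.181] yaw deg -169.5441501677863
side tab 183 min [0.514 0.245 0.158] max [0.551 0.283 0.17 ] med [0.533 0.264 0.165]
side bar 297 min [ 0.534 -0.245 -0.007] max [0.763 0.013 0.26 ] med [ 0.585 -0.003  0.251]
side barends 48 min [ 0.529 -0.25  -0.005] max [0.778 0.018 0.259] med [ 0.624 -0.003  0.251]
bar dir [-0.532  0.847] yaw deg 122.10946402436691
[[-0.895  0.446  0.   ]
 [ 0.446  0.895  0.   ]
 [ 0.     0.    -1.   ]]
```

```bash
python3 -m jog '[[[-0.04,-0.01,-0.03],-0.05],[[-0.09,-0.025,-0.03],-0.1],[[-0.14,-0.04,-0.03],-0.15],[[-0.19,-0.055,-0.03],-0.204],[[-0.24,-0.07,-0.03],-0.204],[[-0.29,-0.085,-0.03],-0.204],[[-0.33,-0.095,-0.03],-0.204],[[-0.359,-0.1,-0.02],-0.204],[[-0.359,-0.1,0],-0.204],[[-0.359,-0.1,0],-0.204],[[-0.359,-0.1,0],-0.204],[[-0.359,-0.1,0],-0.204]]' 1 20
python3 - <<'E'
from h import *
from scipy.spatial.transform import Rotation as Ro
s=read_state();print(Ro.from_quat(s["orientation"]).as_matrix().round(3))
I,D=snapshot("side");cv2.imwrite("pics/side1.png",cv2.resize(I[200:400,150:400],None,fx=3,fy=3))
E
```

```text
clock: 2.1
ee_pos: [0.5336, 0.2654, 0.2067]
orientation: [-0.089, 0.996, 0.0, 0.001]
wrist_force: [-0.6, -0.8, 0.3]
width: 0.0002
grip_force: 0.0
[[-0.984 -0.178  0.002]
 [-0.178  0.984  0.001]
 [-0.002  0.    -1.   ]]
```

View pics/side1.png

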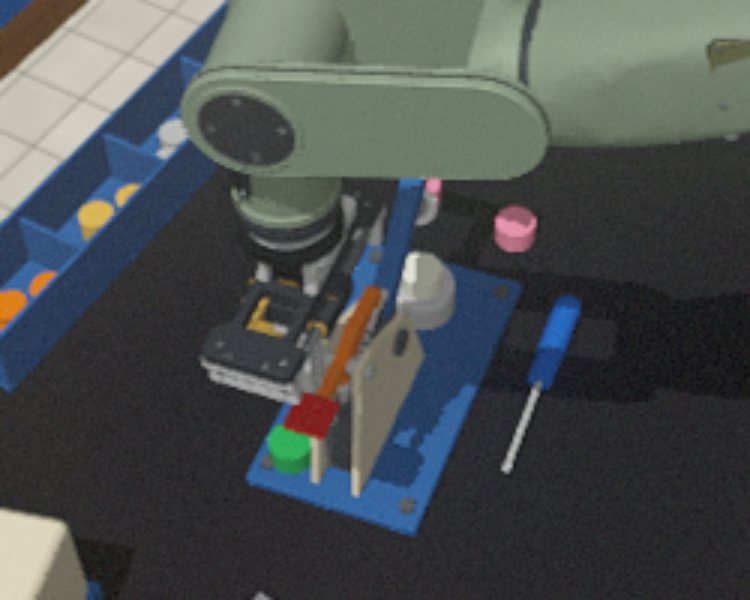

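The closed fingertips are just above the red tab (crop 310,412), and the way down is clear.

```bash
python3 -m jog '[[[0,0,0.02],0],[[0,0,0.035],0],[[0,0,0.042],0],[[0,0,0.046],0],[[0,0,0.05],0],[[0,0,0.054],0],[[0,0,0.057],0],[[0,0,0.06],0],[[0,0,0.06],0],[[0,0,0.06],0]]'
python3 -m jog '[[[0,0,-0.02],0],[[0,0,-0.06],0],[[0,0,-0.09],0],[[0,0,-0.12],0],[[0,0,-0.12],0]]'
python3 - <<'E'
from h import *
for c in("side","top"):
    I,D=snapshot(c)
    if c=="side":cv2.imwrite("pics/side2.png",cv2.resize(I[200:400,150:400],None,fx=3,fy=3))
    for r in place_of("pawl_tab",c)[:2]:
        u,v=r["location"];print(c,r,world(c,u,v,med(D,u,v)).round(3))
E
```

```text
clock: 3.4
ee_pos: [0.5334, 0.2647, 0.1455]
orientation: [-0.089, 0.996, -0.0, 0.0]
wrist_force: [0.6, -0.5, 0.3]
width: 0.0005
grip_force: 0.0
clock: 4.03
ee_pos: [0.5352, 0.2654, 0.2689]
orientation: [-0.089, 0.996, 0.001, 0.003]
wrist_force: [0.3, -0.0, 0.1]
width: 0.0004
grip_force: 0.0
side {'location': [409.9, 237.3], 'confidence': 0.66} [ 0.379 -0.399  0.   ]
side {'location': [252.3, 340.7], 'confidence': 0.64} [0.541 0.26  0.141]
top {'location': [200.9, 235.7], 'confidence': 0.75} [0.528 0.262 0.145]
top {'location': [292.8, 217.2], 'confidence': 0.61} [0.568 0.027 0.226]
```

View pics/side2.png

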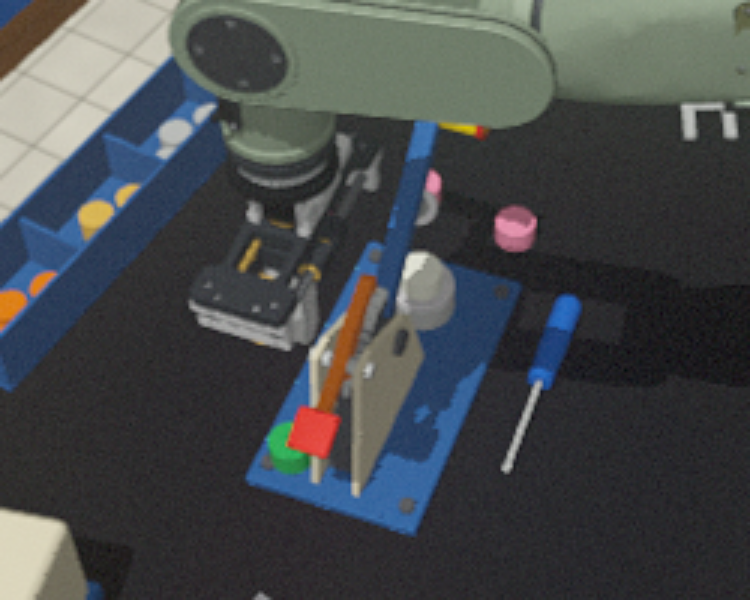

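The pawl is free: the tab now sits at about 141 mm (crop 313,430). Next I'll move above the bar.

```bash
python3 -m jog '[[[0,0,-0.035],0],[[0,-0.04,-0.035],0],[[0,-0.09,-0.035],0],[[0.001,-0.14,-0.035],0],[[0.001,-0.19,-0.035],0],[[0.001,-0.24,-0.035],0],[[0.001,-0.275,-0.035],0],[[0.001,-0.275,-0.025],0],[[0.001,-0.275,-0.02],0],[[0.001,-0.275,-0.02],0],[[0.001,-0.275,-0.02],0]]'
python3 - <<'E'
from h import *
from scipy.spatial.transform import Rotation as Ro
s=read_state();print(s["ee_pos"],Ro.from_quat(s["orientation"]).as_matrix().round(3))
I,D=snapshot("side");H=cv2.cvtColor(I,cv2.COLOR_BGR2HSV)
m=cv2.inRange(H,(22,140,90),(34,255,255));m[:, :265]=0;m[:,325:]=0;m[:215]=0;m[252:]=0
v,u=np.nonzero(m);P=np.array([world("side",a,b,D[b,a]) for a,b in zip(u,v)]);P=P[P[:,2]>.2];print(len(P),P.min(0),P.max(0))
cv2.imwrite("pics/side3.png",cv2.resize(I[150:350,180:430],None,fx=3,fy=3))
E
```

```text
clock: 5.6
ee_pos: [0.5809, -0.0049, 0.2855]
orientation: [-0.09, 0.996, 0.0, 0.0]
wrist_force: [-0.2, -0.4, 0.2]
width: 0.0006
grip_force: 0.0
[ 0.58093009 -0.00486809  0.28547492] [[-0.984 -0.179  0.   ]
 [-0.179  0.984  0.   ]
 [-0.     0.    -1.   ]]
268 [ 0.04892249 -0.02521033  0.23555934] [0.62342689 0.86904958 1.27583251]
```

View pics/side3.png

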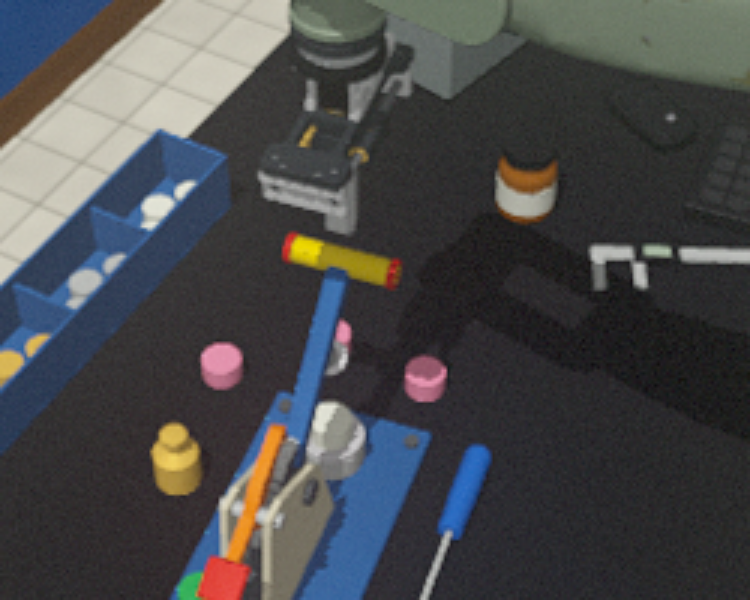

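The fingertips (crop 340,230) are about 30 mm above the middle of the bar (342,260), and the pawl is still free. I'll push down along the arc.

```bash
python3 -m jog '[[[0,0,0.015],0],[[0,0,0.023],0],[[0,-0.001,0.029],0],[[0,-0.006,0.035],0],[[0,-0.013,0.0425],0],[[0,-0.019,0.051],0],[[0,-0.0245,0.059],0],[[0,-0.03,0.068],0],[[0,-0.034,0.0765],0],[[0,-0.038,0.086],0],[[0,-0.042,0.095],0],[[0,-0.045,0.105],0],[[0,-0.048,0.114],0],[[0,-0.05,0.124],0],[[0,-0.052,0.1335],0],[[0,-0.052,0.1335],0]]'
```

```text
clock: 7.65
ee_pos: [0.5887, -0.0561, 0.1499]
orientation: [-0.089, 0.996, 0.002, -0.002]
wrist_force: [-0.1, 0.2, 0.3]
width: 0.0008
grip_force: 0.0
```

```bash
python3 - <<'E'
from h import *
I,D=snapshot("side")
cv2.imwrite("pics/side4.png",cv2.resize(I[180:380,200:400],None,fx=3,fy=3))
for c in("side","top"):
    if c=="top": I,D=snapshot(c)
    for r in place_of("push_bar",c)[:2]:
        u,v=r["location"];print(c,r,world(c,u,v,med(D,u,v)).round(3))
E
```

```text
side {'location': [300.1, 252.2], 'confidence': 0.89} [ 0.584 -0.047  0.147]
side {'location': [280.2, 318.5], 'confidence': 0.61} [0.53  0.149 0.107]
top {'location': [323.7, 212.5], 'confidence': 0.86} [ 0.55  -0.047  0.455]
```

View pics/side4.png

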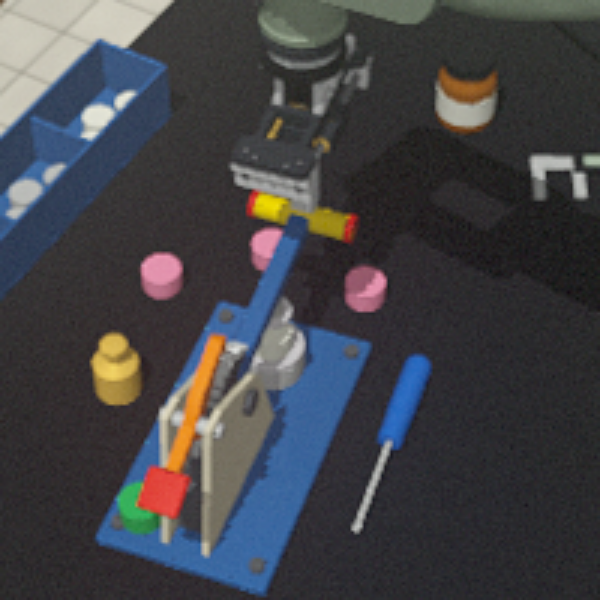

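The bar is following under the fingers (crop 300,215), and the pawl is still free.

```bash
python3 -m jog '[[[0,-0.001,0.006],0],[[0,-0.001,0.012],0],[[0,-0.002,0.017],0],[[0,-0.002,0.021],0],[[0,-0.002,0.024],0],[[0,-0.002,0.026],0],[[0,-0.002,0.026],0]]'
python3 -m jog '[[[0,0,0.001],0],[[0,0,0.002],0]]'
```

```text
clock: 8.72
ee_pos: [0.5906, -0.0591, 0.1258]
orientation: [-0.089, 0.996, 0.0, 0.0]
wrist_force: [1.1, -1.4, 1.6]
width: 0.0002
grip_force: 0.9
clock: 8.98
ee_pos: [0.5906, -0.0592, 0.124]
orientation: [-0.089, 0.996, -0.0, 0.0]
wrist_force: [-1.0, -1.3, 2.8]
width: 0.0005
grip_force: 1.5
```

```bash
python3 -m jog '[[[0,0,0.001],0],[[0,0,0.002],0]]'
python3 -m jog '[[[0,0,0.001],0],[[0,0,0.001],0]]'
```

```text
clock: 9.22
ee_pos: [0.5907, -0.0593, 0.1222]
orientation: [-0.089, 0.996, -0.0, 0.0]
wrist_force: [-2.0, -1.2, 7.6]
width: 0.0007
grip_force: 3.8
clock: 9.48
ee_pos: [0.5907, -0.0593, 0.1221]
orientation: [-0.089, 0.996, -0.0, 0.0]
wrist_force: [-2.3, -0.7, 8.1]
width: 0.0005
grip_force: 4.0
```

```bash
python3 -m jog '[[[0,0,0.001],0],[[0,0,0.002],0],[[0,0,0.002],0]]'
```

```text
clock: 9.85
ee_pos: [0.5908, -0.0594, 0.122]
orientation: [-0.089, 0.996, -0.0, 0.0]
wrist_force: [-5.6, -0.2, 15.8]
width: 0.0004
grip_force: 7.9
```

Firm contact: the force rises to 16 N with no further travel, and the height matches level. I'll retreat and check.

```bash
python3 -m jog '[[[0,0,-0.005],0],[[0,0,-0.03],0],[[0,0,-0.08],0],[[0,0,-0.13],0],[[0,0,-0.18],0],[[0,0,-0.18],0],[[0,0,-0.18],0]]'
python3 - <<'E'
from h import *
for c in("side","top"):
    I,D=snapshot(c)
    if c=="side":cv2.imwrite("pics/side5.png",cv2.resize(I[180:380,200:400],None,fx=3,fy=3))
    for l in("push_bar","pawl_tab"):
      for r in place_of(l,c)[:1]:
        u,v=r["location"];print(c,l,r,world(c,u,v,med(D,u,v)).round(3))
E
```

```text
clock: 10.72
ee_pos: [0.5898, -0.0586, 0.2973]
orientation: [-0.089, 0.996, 0.001, -0.001]
wrist_force: [-0.2, 0.4, -0.4]
width: 0.0005
grip_force: 0.0
side push_bar {'location': [300.2, 259.0], 'confidence': 0.68} [ 0.584 -0.047  0.119]
side pawl_tab {'location': [251.4, 339.9], 'confidence': 0.92} [0.543 0.26  0.143]
top push_bar {'location': [326.8, 212.9], 'confidence': 0.69} [ 0.555 -0.054  0.416]
top pawl_tab {'location': [200.8, 235.0], 'confidence': 0.63} [0.53  0.262 0.144]
```

View pics/side5.png

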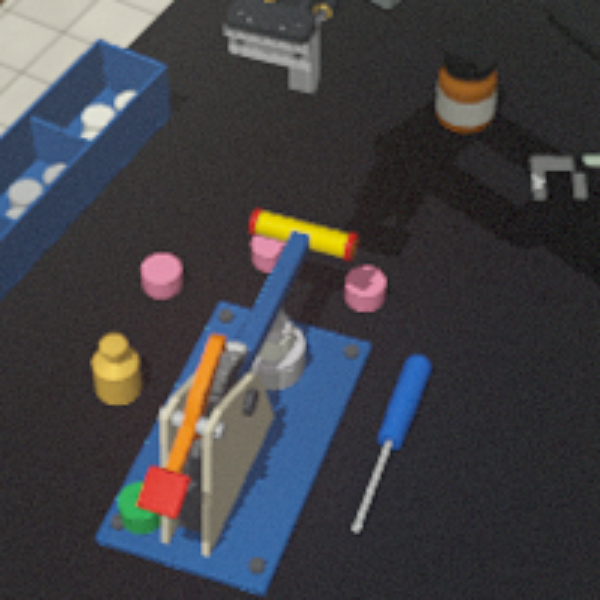

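The arm is level with its bar at crop (303,233). The tab is down at (163,490), the bystanders haven't moved, and the gripper is clear. I'm handing it in.

```bash
python3 -c "
from station import *
print(sign_off())"
```

```text
the job is handed in; nothing more can be done
None
```

The job is handed in: the pawl was clicked free first and stayed free, the arm was then pushed down until its pad met firm resistance at level height (the pad's contact with the specimen was not seen directly), and the gripper was withdrawn clear with the last picture showing the nearby bystanders in place.

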